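# Open the filter's feed valve half a turn past the slack and mark the setting

### The arm

A 6-joint arm with a two-finger parallel gripper is mounted at the origin on a cart in front of the work surface, level with it; the furniture and walls round the work are solid. World frame = base frame: x ahead of the robot, y to its left, z up, the work surface at z = 0. Lengths are in m, angles in degrees, forces in N, time in s.
With the tool pointing down it reaches from about 0.35 to 0.875 m from the base axis. Payload 4.2 kg.
Tool frame: the origin (TCP) lies between the finger pads; the fingertips stand 17 mm ahead of it and the grasp point (between the pads) lies 2 mm behind it (arm.tips_ahead is the distance from the TCP to the fingertips, in m); z points along the fingers, y is the direction in which the jaws open and shut (so a half turn about z gives the same grasp; the last joint's range is limited). The gripper opens to 87 mm and grips with 3 to 60 N. Pads are 19 mm wide; open, the fingers measure 117 mm over their backs; the gripper's body (75 mm by 190 mm) begins 51 mm behind the grasp point.
Start: joints at [-61.158, 22.042, 0.453, 0, -68.411, -14.817], TCP at [0.151, -0.606, 0.24] pointing down, gripper open.
Joint ranges: [-179.83, 179.83], [-69.29, 118.12], [-61.27, 80.66], [-181.25, 117.63], [-171.15, -9.14], [-177.46, 177.46]. Speed limits (degrees/s): [159.86, 159.86, 180, 180, 180, 180].

### API

Orientations are given as a 3x3 rotation matrix whose columns are the frame's x, y, z axes.
In Python, from plant import arm gives the robot as it stands.
- The arm moves only by the shell command python3 -m crank 'ROWS' [FORCE]. ROWS is JSON, one flat list of numbers, 7 for each row, row after row: the finger opening in mm, from 0 to 87, then the shift along the tool's x, y, z in units of 30 mm (1.0 is 30 mm), then the turn, a rotation vector about the tool's x, y, z in units of 10 degrees (1.0 is 10 degrees). A call has 1 to 12 rows; each row shifts and turns the commanded pose from where the row before left it, along the tool's axes as they then stand; what a row does not reach is not made up. A row lasts 1/8 s, in which the tool goes at most 62.5 mm and 10.7 degrees, less where a joint would pass 70% of its speed; a pose out of reach is approached as far as the arm can. A call is refused whole if a number of a shift passes 1 or a number of a turn 1, either way. A call with a gripper value outside its range is refused whole. The fingers move at their own pace and stop on an object; FORCE is the grip in N (left out, the last holds). Time passes only in rows, so rows that do not move let the fingers close. It gives the time, the measured TCP pose, the force and the opening at its end, in the units of the state.
- arm.observe(): the state, without advancing time (a new reading comes with each control period).
- arm.capture(name): name is "scene" or "top" or "wrist"; returns a dict with "pixels" (480x640x3 uint8, red, green, blue), "z_map" (480x640 float32, m along the optical axis (not along the pixel's ray), 0 where there is no reading), "mtx" (3x3 intrinsics, pixels), "distortion" ([k1, k2, p1, p2, k3] as OpenCV has them; the pictures are not rectified), "xyz" and "attitude" of the camera in the world. Camera axes: x right, y up, looking along -z (the intrinsics and any distortion apply to the point x, -y, -z); pixel columns grow to the right and rows downward; lengths in m; the calibration is good to about 2 mm. A picture is of the moment at which its call begins.
- arm.hand_in(): hands the job in, once; it reports no verdict.
The state is a dict: "time_s": time; "qpos": joint angles; "dq": joint speeds; "joint_efforts": joint torques, N m; "eef_pos": TCP position; "ee_rot": TCP orientation; "ft_force": force on the tool from outside, world axes, zero at the start; "moment": the same for the moment, N m; "width": finger opening in m.
Only numpy, scipy, OpenCV 4.12 (cv2) and the standard library are available. Lean on these libraries where they do the work, as an engineer would, in place of code of your own. Each camera call takes 0.05 s, during which the arm holds its last target. There are 200 camera calls.

### The job

Open the water filter's feed valve by half a turn of its stem: the red handwheel has slack, so turn it anticlockwise and count only from where the stem and the green flag start to move. Then roll the small thumbwheel with a fingertip until the orange marker's tip meets the green flag's tip. Leave the other things on the worktop where they are.

Things in the scene. Friction and masses are not known exactly. Their poses are not given: they have to be found in the camera images.
- stand: White water-filter stand fixed to the worktop: low housing 150 (x) x 280 (y) x 50 mm high; origin under its centre, x to its back, y to its left, z up. On its right half a blue bonnet leans 25 degrees to the front with the red handwheel; on its left half a framed indicator window (top 60 mm above the worktop) and, in front of that, the thumbwheel.
- canister (a point): Top centre of the white filter canister with grey head (76 mm across, 175 mm tall), part of the stand, behind the handwheel: 115 mm behind and 75 mm right of the stand's origin. To be kept clear of.
- stem_end (a point): Square brass stem end in the hub, 18 mm above the wheel's centre along the axis. It has a black line and turns with the stem only, so it stands still while the wheel runs through its slack.
- wheel_centre (a point): Centre of the red handwheel (disc 54 mm across, 18 mm thick, knurled edge), 108 mm above the worktop. z: the wheel's axis, out of its face, leaning 25 degrees from vertical to the stand's front; x: from the centre along the white line on its face. Round the edge it is free to 20 mm below this point along the axis. Opening is anticlockwise, looking at the face.
- wheel (a joint): Play of the handwheel on its stem (rad): 0 = slack all on the closing side, 1.2 = slack taken up in the opening direction, after which the stem turns with the wheel. Starts between 0 and 0.9. In the slack the wheel turns almost freely (0.025 N m).
- spindle (a joint): Turn of the stem itself (rad): 0 = valve closed (start), grows as the valve opens (half a turn = 3.14), ends at 5.0. Takes 0.16 N m to turn and stays where it is left.
- flag_tip (a point): Tip of the green gate flag in the far lane of the indicator window, under the clear cover; geared to the stem, it moves to the stand's left (+y of the stand) 8 mm per rad of stem turn, so 25 mm for half a turn. White ticks lie 5 mm apart between the lanes; the flag starts at the rightmost tick.
- marker_tip (a point): Tip of the orange set marker in the near lane of the window; coincides with flag_tip when the two tips meet. Geared to the thumbwheel. Its travel is 50 mm; starts 0 to 12 mm left of the rightmost tick.
- thumbwheel (a joint): Turn of the thumbwheel (rad), 0 to 3.3; grows as its top is rolled to the stand's left (+y of the stand), which carries the orange marker 15 mm to the left per rad. Takes 0.03 N m to turn and stays where it is left.
- thumb_crown (a point): Highest point of the ribbed black and grey thumbwheel (radius 22 mm, 8 mm wide, axis along the stand's x), 59 mm above the worktop; this point stays, with the stand's axes. The wheel stands 9 mm out of the housing between two guard ribs 5 mm high (6 mm wide, 42 mm long in y): only 4 mm of its edge are exposed, to be rolled by a fingertip dragged across the crown.
- salt_shaker_c (a point): Bystander: salt shaker, 44 mm across, 90 mm tall, behind the stand; point at its centre.
- lemon_a_c (a point): Bystander: yellow lemon, 83 x 58 x 58 mm, behind the stand; point at its centre.
- teaspoon_c (a point): Bystander: teaspoon lying flat, 134 mm long, left of the stand; point at its centre.
- mug_a_c (a point): Bystander: white mug with a leaf pattern, 92 mm across plus handle, 95 mm tall, behind the stand to the left; point at its centre.
- kettle: Bystander: white kettle on its base, fixed in place, 200 x 149 x 218 mm, left of the stand; origin under its centre, 20 mm above the worktop.

How it is judged (in metres and radians):
On the way, in this order (a step that is already met when the one before it is completed fails the run):
1. the valve stem stands still, half a turn open (value of joint spindle between 2.74 and 3.54 rad and velocity of joint spindle between -0.05 and 0.05 rad/s), for 0.3 s.
2. the orange marker's tip meets the green flag's tip (distance between marker_tip and flag_tip below 0.003 m), for 0.2 s.
At the end, for the whole second after the job is handed in: The stem is at rest, turned half a turn from closed (3.14 rad within 0.4 rad, 23 degrees), and the marker's tip is within 3 mm of the flag's tip (all of step 1 and distance between marker_tip and flag_tip below 0.003 m); the robot touches nothing.
It fails at once if a bystander was moved by more than 30 mm (distance of any of salt_shaker_c, lemon_a_c, teaspoon_c, mug_a_c from where it was at the start of the episode above 0.03 m).
It also fails if it takes over 72 s, if anything falls off the work surface, if the arm or the gripper's body presses on something with over 40 N, if the wrist force passes 120 N, or if a joint passes its speed limit or range.

## Working session

There is one attempt and no reset: what is moved stays moved. The work goes in short steps, Python scripts to look and compute and a shell command to move; the robot and the scene stay as the last step left them, time stands still between calls to the robot, and variables do not carry over. Pictures are saved under pics/ and viewed, about 8 in all and at most 12, crops included, and the job is handed in when it is done.

```bash
mkdir -p pics; ls
python3 - <<'E'
from plant import arm
import cv2,numpy as np
ims=[]
for n in ("scene","top"):
    c=arm.capture(n); np.savez(f"{n}.npz",**c); cv2.imwrite(f"pics/{n}0.png",c["pixels"][:,:,::-1]); print(n,c["xyz"],c["attitude"],c["mtx"],c["distortion"])
print(arm.observe())
E
```

```text
pics
scene [-0.37237991  0.6360188   0.65498716] [[-0.65133141  0.27369693 -0.70771278]
 [-0.75855873 -0.25805582  0.59832754]
 [-0.01886899  0.92655123  0.37569506]] [[614.10490676   0.         315.53461005]
 [  0.         614.10490676 236.33436813]
 [  0.           0.           1.        ]] [-0.06537648  0.          0.          0.          0.        ]
top [ 0.41148847 -0.15020181  1.05554958] [[ 1.30289682e-02  9.85586404e-01 -1.68670346e-01]
 [-9.99915087e-01  1.27991900e-02 -2.44947711e-03]
 [-2.55327524e-04  1.68687938e-01  9.85669475e-01]] [[486.68112718   0.         317.7583488 ]
 [  0.         486.68112718 245.45080361]
 [  0.           0.           1.        ]] [-0.04598917  0.          0.          0.          0.        ]
{'time_s': 0.1, 'qpos': array([-6.11575809e+01,  2.20861644e+01,  3.87457312e-01, -2.66680619e-02,
       -6.84130647e+01, -1.48172080e+01]), 'dq': array([ 0.02166099, -0.04466958,  0.24153003,  0.00653662,  0.09655543,
       -0.04099514]), 'joint_efforts': array([-6.74175462e-04, -3.91689456e+01,  1.87935734e+01,  4.23194960e+00,
        1.34578737e-02, -7.29114254e-05]), 'eef_pos': array([ 0.15136995, -0.60585774,  0.23856646]), 'ee_rot': array([[-9.70230749e-01, -2.42181706e-01, -5.61934420e-04],
       [-2.42182344e-01,  9.70228857e-01,  1.91753979e-03],
       [ 8.08119337e-05,  1.99654666e-03, -9.99998004e-01]]), 'ft_force': array([-0.7056702 , -0.66094426,  0.65889179]), 'moment': array([ 0.0111003 , -0.04485326, -0.02813935]), 'width': 0.08711913351274803}
```

View pics/scene0.png

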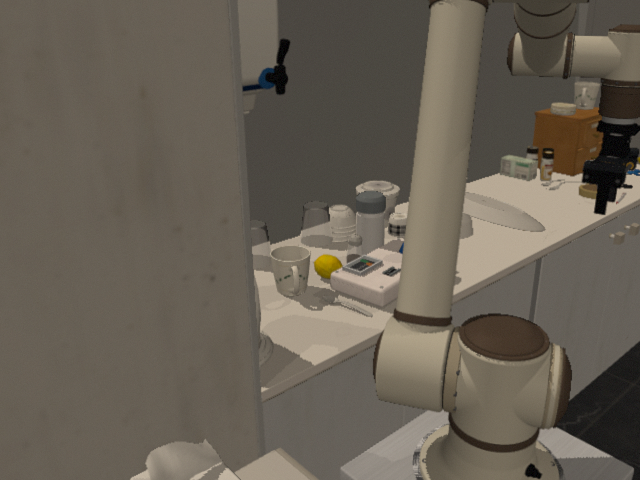

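View pics/top0.png

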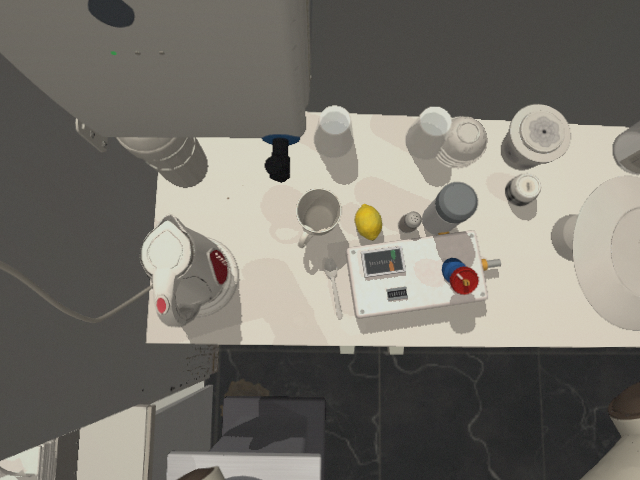

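Top view: handwheel at about (464,280), window (383,262), thumbwheel (397,294), canister (455,203). The stand's front faces the robot. I'll enlarge it next.

```bash
cat > h.py <<'E'
import numpy as np, cv2
def ray(c,u,v):
    p=cv2.undistortPoints(np.array([[[u,v]]],float),c["mtx"],c["distortion"])[0,0]
    return c["attitude"]@np.array([p[0],-p[1],-1.0])
def atz(c,u,v,z):
    d=ray(c,u,v); return c["xyz"]+d*(z-c["xyz"][2])/d[2]
def proj(c,P):
    q=c["attitude"].T@(np.array(P,float)-c["xyz"]); q=q*[1,-1,-1]
    return cv2.projectPoints(q.reshape(1,1,3),np.zeros(3),np.zeros(3),c["mtx"],c["distortion"])[0].ravel()
E
python3 - <<'E'
import numpy as np,cv2
c=np.load("top.npz");p=c["pixels"][225:325,340:500,::-1]
cv2.imwrite("pics/t1.png",cv2.resize(p,None,fx=5,fy=5,interpolation=cv2.INTER_CUBIC))
E
```

```text
(no output)
```

View pics/t1.png

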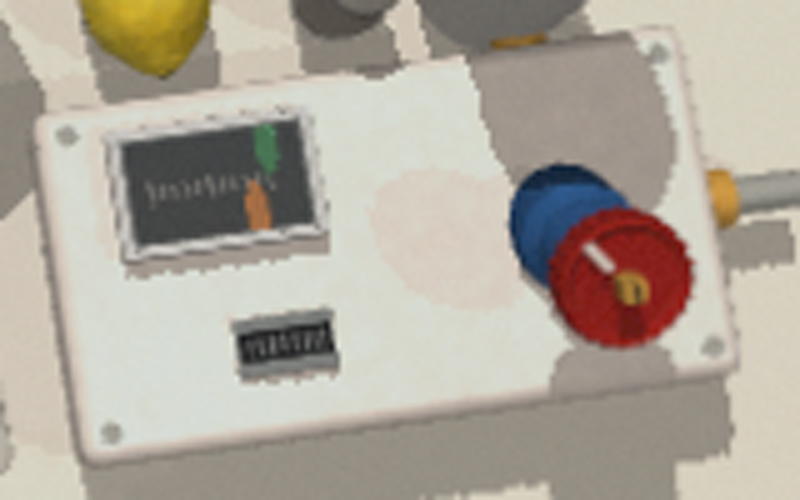

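Enlarged, crop pixels: screws at (66,135), (112,432), (713,345), (657,50); wheel (622,278); stem (632,288); white line pointing to about (588,247); thumb crown (287,345); green tip about (270,175); orange tip about (253,183).

Run:
```python
from h import *
c=np.load("top.npz")
f=lambda u,v,z:atz(c,u/5+340,v/5+225,z)
S=[f(*s,.05) for s in [(66,135),(112,432),(713,345),(657,50)]]
for s in S: print(s)
o=np.mean(S,0); y=(S[0]+S[1]-S[2]-S[3]);y/=np.linalg.norm(y); yaw=np.arctan2(-y[0],y[1]); print("o",o,"yaw",np.degrees(yaw))
R=np.array([[np.cos(yaw),-np.sin(yaw),0],[np.sin(yaw),np.cos(yaw),0],[0,0,1]])
O=np.array([o[0],o[1],0])
ax=R@[-np.sin(np.radians(25)),0,np.cos(np.radians(25))]
st=f(632,288,.108+.018*ax[2]); wc=st-.018*ax
fc=f(622,275,.108+.009*ax[2])-.009*ax
tc=f(287,345,.059)
for n,p in dict(wc=wc,fc=fc,tc=tc,flag=f(270,175,.055),mark=f(253,183,.055)).items(): print(n,p,"stand",R.T@(p-O))
print("axis",ax)
# depth check near wheel, housing
for u,v in [(600,320),(440,300),(150,400)]:
    uu,vv=int(u/5+340),int(v/5+225); d=c["z_map"][vv,uu]; print(c["xyz"]+ray(c,uu,vv)*d)
```

```text
[ 0.57062555 -0.22201627  0.05      ]
[ 0.44752687 -0.24104738  0.05      ]
[ 0.48591833 -0.49066033  0.05      ]
[ 0.61018553 -0.47211959  0.05      ]
o [ 0.52856407 -0.35646089  0.05      ] yaw 8.866196394853182
wc [ 0.50953654 -0.43374441  0.108     ] stand [-0.03071168 -0.07342738  0.108     ]
fc [ 0.51159366 -0.43309058  0.108     ] stand [-0.02857837 -0.07309843  0.108     ]
tc [ 0.48337568 -0.31196076  0.059     ] stand [-0.03778974  0.05093318  0.059     ]
flag [ 0.55409944 -0.30649169  0.055     ] stand [0.03293188 0.04543641 0.055     ]
mark [ 0.55065647 -0.29937461  0.055     ] stand [0.03062699 0.05299912 0.055     ]
axis [-0.41756838 -0.06513709  0.90630779]
[ 0.49082555 -0.42646462  0.10929079]
[ 0.50317782 -0.37680735  0.05206507]
[ 0.46076719 -0.25667643  0.05021365]
```

```bash
cat >> h.py <<'E'
from scipy.spatial.transform import Rotation as Ro
yaw=np.radians(8.87); Rs=np.array([[np.cos(yaw),-np.sin(yaw),0],[np.sin(yaw),np.cos(yaw),0],[0,0,1]])
O=np.array([.5286,-.3565,0])
ax=Rs@[-np.sin(np.radians(25)),0,np.cos(np.radians(25))]
wc=np.array([.5105,-.4335,.108]); tc=np.array([.4834,-.312,.059])
def to(s,p,R=None):
    "shift (tool axes, units) for pure translation, then turn (units)"
    A=s["ee_rot"]; print("shift",np.round(A.T@(np.array(p)-s["eef_pos"])/.03,2))
    if R is not None: print("turn",np.round(np.degrees(Ro.from_matrix(A.T@R).as_rotvec())/10,2))
def mini(A,z):
    c=A[:,2]; v=np.cross(c,z); n=np.linalg.norm(v)
    return Ro.from_rotvec(v/n*np.arctan2(n,c@z)).as_matrix()@A if n>1e-6 else A
E
python3 - <<'E'
from h import *; from plant import arm
s=arm.observe(); to(s,wc+.14*ax,mini(s["ee_rot"],-ax))
E
```

```text
shift [-11.04   2.85   0.13]
turn [ 0.23 -2.49 -0.  ]
```

```bash
python3 -m crank '[87,-0.92,0.24,0,0,0,0, 87,-0.92,0.24,0,0,0,0, 87,-0.92,0.24,0,0,0,0, 87,-0.92,0.24,0,0,0,0, 87,-0.92,0.24,0,0,0,0, 87,-0.92,0.24,0,0,0,0, 87,-0.92,0.24,0,0,0,0, 87,-0.92,0.24,0,0,0,0, 87,-0.92,0.24,0,0,0,0, 87,-0.92,0.24,0,0,0,0, 87,-0.92,0.24,0,0,0,0, 87,-0.92,0.21,0,0,0,0]' 25
python3 -m crank '[87,0,0,0,0.08,-0.83,0, 87,0,0,0,0.08,-0.83,0, 87,0,0,0,0.07,-0.83,0, 87,0,0,0,0,0,0, 87,0,0,0,0,0,0]'
python3 - <<'E'
from h import *; from plant import arm
s=arm.observe(); print(s["qpos"],s["eef_pos"],s["ft_force"]); print(s["ee_rot"]);to(s,wc+.05*ax,mini(s["ee_rot"],-ax))
E
```

```text
time_s: 1.6
eef_pos: [0.4527, -0.4424, 0.239]
ee_rot: [[-0.97, -0.242, -0.001], [-0.242, 0.97, 0.001], [0.001, 0.001, -1.0]]
ft_force: [-1.0, -0.7, -0.6]
width: 0.087
time_s: 2.22
eef_pos: [0.452, -0.4433, 0.2394]
ee_rot: [[-0.879, -0.234, 0.416], [-0.229, 0.971, 0.064], [-0.419, -0.039, -0.907]]
ft_force: [0.2, -0.9, 0.5]
width: 0.087
[-39.25122198  17.63719305  -1.71266245 -22.30654761 -55.50875512
 -26.41176005] [ 0.45204524 -0.44332969  0.23939336] [ 0.15564419 -0.94776163  0.50563688]
[[-0.87866463 -0.23422864  0.41603534]
 [-0.22862047  0.97140582  0.06405788]
 [-0.41914334 -0.0388288  -0.9070894 ]]
shift [0.05 0.03 3.14]
turn [-0.   -0.01 -0.  ]
```

```bash
python3 - <<'E'
from h import *; from plant import arm
c=arm.capture("wrist"); np.savez("w1.npz",**c); cv2.imwrite("pics/w1.png",c["pixels"][:,:,::-1])
for n,p in dict(wc=wc,stem=wc+.018*ax,tc=tc,face=wc+.009*ax).items(): print(n,proj(c,p))
E
python3 -m crank '[87,0,0,0,0,0,1, 87,0,0,0,0,0,1, 87,0,0,0,0,0,0]'
python3 -c "
from plant import arm; print(arm.observe()['qpos'])"
```

```text
wc [321.48895789 229.83204865]
stem [321.5945112  236.49639664]
tc [465.8864511  198.73321976]
face [321.54018875 233.06593655]
time_s: 2.65
eef_pos: [0.4529, -0.4426, 0.2391]
ee_rot: [[-0.906, 0.077, 0.417], [0.114, 0.991, 0.065], [-0.408, 0.107, -0.907]]
ft_force: [-0.4, 0.2, -0.7]
width: 0.0872
[-39.18029747  17.66128076  -1.70509065 -22.36891036 -55.4936979
 -46.2445733 ]
```

View pics/w1.png

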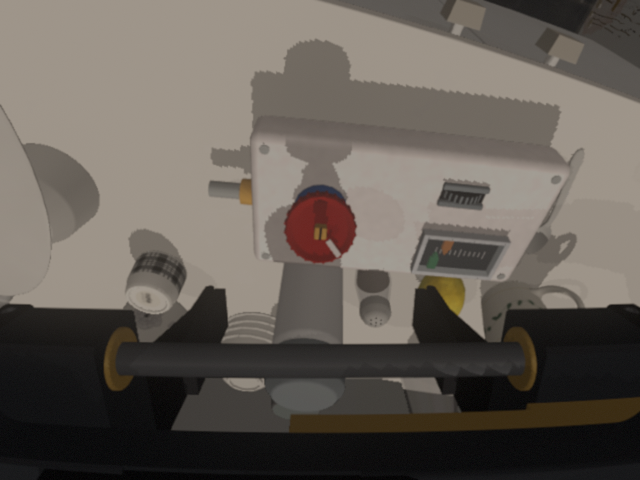

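Wrist view: the wheel face is at about (321,228) and the stem at (321,233), roughly 3 px above my prediction, so I'm moving the wheel centre about 2 mm to the front. Green tip is near (431,258) and orange near (444,250). The last joint rises for opening turns, so I'm pre-winding it.

```bash
sed -i 's/wc=np.array.*; tc/wc=np.array([.5087,-.4337,.108]); tc/' h.py
python3 -m crank '[87,0,0,0,0,0,1, 87,0,0,0,0,0,1, 87,0,0,0,0,0,1, 87,0,0,0,0,0,1, 87,0,0,0,0,0,1, 87,0,0,0,0,0,1,87,0,0,0,0,0,1, 87,0,0,0,0,0,0]'
python3 - <<'E'
from h import *; from plant import arm
s=arm.observe(); print(s["qpos"]);to(s,wc+.003*ax,mini(s["ee_rot"],-ax))
E
```

```text
time_s: 3.65
eef_pos: [0.4525, -0.4429, 0.2394]
ee_rot: [[-0.239, 0.877, 0.417], [0.97, 0.233, 0.065], [-0.041, 0.42, -0.907]]
ft_force: [-0.0, 0.1, -0.2]
width: 0.087
[ -39.22718696   17.63091328   -1.71297851  -22.39299164  -55.48472
 -116.09667482]
shift [ 0.03 -0.13  4.67]
turn [-0.  0.  0.]
```

```bash
python3 -m crank '[87,0.03,-0.13,0.8,0,0,0, 87,0,0,0.8,0,0,0, 87,0,0,0.8,0,0,0, 87,0,0,0.8,0,0,0, 87,0,0,0.8,0,0,0, 87,0,0,0.67,0,0,0, 87,0,0,0,0,0,0, 87,0,0,0,0,0,0]' 25
python3 -m crank '[50,0,0,0,0,0,0, 45,0,0,0,0,0,0, 45,0,0,0,0,0,0, 45,0,0,0,0,0,0, 45,0,0,0,0,0,0, 45,0,0,0,0,0,0]' 25
cat > look.py <<'E'
import sys; from h import *; from plant import arm
n=sys.argv[1]; c=arm.capture("top"); s=arm.observe()
np.savez(n+".npz",**c); p=c["pixels"]; x0,y0,x1,y1=355,240,415,282
hsv=cv2.cvtColor(p,cv2.COLOR_RGB2HSV)
for k,(lo,hi) in dict(green=((40,80,40),(90,255,255)),orange=((5,110,80),(22,255,255))).items():
    m=np.zeros(p.shape[:2],bool); m[y0:y1,x0:x1]=cv2.inRange(hsv,lo,hi)[y0:y1,x0:x1]>0
    v,u=np.nonzero(m)
    if len(u): P=Rs.T@(atz(c,u.mean(),v.mean(),.055)-O); print(k,len(u),np.round([u.mean(),v.mean()],2),"stand xy mm",np.round(P[:2]*1e3,1))
print("t",s["time_s"],"q6",s["qpos"][5],"F",np.round(s["ft_force"],1),"M.ax",s["moment"]@ax, "w",s["width"], "tcp off mm",np.round(1e3*(s["eef_pos"]-wc),1))
E
python3 look.py g0
python3 - <<'E'
from h import *
c=np.load("top.npz");p=c["pixels"];hsv=cv2.cvtColor(p,cv2.COLOR_RGB2HSV)
m=cv2.inRange(hsv,(40,80,40),(90,255,255))[240:282,355:415]; v,u=np.nonzero(m); print("initial green",u.mean()+355,v.mean()+240,len(u))
E
```

```text
time_s: 4.65
eef_pos: [0.5072, -0.4345, 0.1116]
ee_rot: [[-0.235, 0.877, 0.418], [0.971, 0.23, 0.064], [-0.041, 0.421, -0.906]]
ft_force: [-0.2, 0.0, 1.3]
width: 0.0872
time_s: 5.4
eef_pos: [0.5065, -0.4342, 0.1108]
ee_rot: [[-0.234, 0.878, 0.417], [0.971, 0.228, 0.065], [-0.039, 0.42, -0.907]]
ft_force: [-3.1, -0.7, 1.5]
width: 0.0528
green 31 [392.81 253.9 ] stand xy mm [45.9 45.8]
orange 37 [391.05 266.16] stand xy mm [21.1 53.7]
t 5.45 q6 -112.92893398793815 F [-4.1 -0.7  1.9] M.ax 0.04352436049171468 w 0.05307540028728769 tcp off mm [-2.3 -0.5  2.8]
initial green 392.76666666666665 254.03333333333333 30
```

```bash
for i in 1; do python3 -m crank '[45,0,0,0,0,0,-0.8, 45,0,0,0,0,0,-0.8, 45,0,0,0,0,0,-0.4, 45,0,0,0,0,0,0]'|tail -2; python3 look.py g1; python3 -m crank '[45,0,0,0,0,0,-0.8, 45,0,0,0,0,0,-0.8, 45,0,0,0,0,0,-0.4, 45,0,0,0,0,0,0]'|tail -2; python3 look.py g2;  python3 -m crank '[45,0,0,0,0,0,-0.8, 45,0,0,0,0,0,-0.8, 45,0,0,0,0,0,-0.4, 45,0,0,0,0,0,0]'|tail -2; python3 look.py g3; done
```

```text
ft_force: [-5.4, -1.2, 1.1]
width: 0.0528
green 30 [392.77 254.03] stand xy mm [45.6 45.9]
orange 36 [391.   266.19] stand xy mm [21.  53.8]
t 6.0 q6 -93.00187912531962 F [-5.9 -1.   1.7] M.ax 0.0948586604532489 w 0.052743698181007624 tcp off mm [-2.5 -0.6  2.7]
ft_force: [-5.9, -2.4, 0.3]
width: 0.053
green 29 [391.97 253.93] stand xy mm [46.1 47.5]
orange 36 [391.   266.19] stand xy mm [21.  53.8]
t 6.55 q6 -73.00368804319095 F [-6.3 -3.4  1.8] M.ax 0.04611428230463549 w 0.05278579322016544 tcp off mm [-2.8 -0.8  2.5]
ft_force: [-5.3, -3.8, 0.0]
width: 0.0527
green 29 [390.62 254.17] stand xy mm [46.  50.4]
orange 36 [391.   266.19] stand xy mm [21.  53.8]
t 7.1 q6 -53.00397176606635 F [-6.1 -2.9  0.8] M.ax 0.05485730683747259 w 0.05274618679358845 tcp off mm [-2.9 -1.2  2.4]
```

```bash
python3 -m crank '[45,0,0,0,0,0,-1, 45,0,0,0,0,0,-1, 45,0,0,0,0,0,-1, 45,0,0,0,0,0,-1, 45,0,0,0,0,0,-1, 45,0,0,0,0,0,-1, 45,0,0,0,0,0,-1, 45,0,0,0,0,0,-1, 45,0,0,0,0,0,-1, 45,0,0,0,0,0,-1, 45,0,0,0,0,0,0]'|tail -2; python3 look.py g4
```

```text
ft_force: [-3.1, -5.5, -1.0]
width: 0.0529
green 29 [383.9  255.17] stand xy mm [45.9 64.6]
orange 36 [391.   266.19] stand xy mm [21.  53.8]
t 8.525 q6 47.00511507597821 F [-3.6 -6.6 -2.4] M.ax -0.05015508780910691 w 0.05269711631888792 tcp off mm [-2.1 -2.5  2.8]
```

```bash
python3 -m crank '[45,0,0,0,0,0,-1, 45,0,0,0,0,0,-1, 45,0,0,0,0,0,-1, 45,0,0,0,0,0,-1, 45,0,0,0,0,0,-0.6, 45,0,0,0,0,0,0, 45,0,0,0,0,0,0, 45,0,0,0,0,0,0]'|tail -2; python3 look.py g5; python3 -m crank '[87,0,0,0,0,0,0, 87,0,0,0,0,0,0, 87,0,0,0,0,0,0, 87,0,0,0,0,0,0, 87,0,0,0,0,0,0, 87,0,0,0,0,0,0]';python3 look.py g6; python3 -m crank '[87,0,0,-0.8,0,0,0, 87,0,0,-0.8,0,0,0, 87,0,0,-0.8,0,0,0, 87,0,0,-0.8,0,0,0, 87,0,0,-0.8,0,0,0, 87,0,0,-0.5,0,0,0, 87,0,0,0,0,0,0]'; python3 look.py g7
python3 - <<'E'
import numpy as np,cv2
from plant import arm
ims=[]
a=np.load("g7.npz")["pixels"][235:305,340:490,::-1]; a=cv2.resize(a,(600,280),interpolation=cv2.INTER_CUBIC)
c=arm.capture("wrist"); np.savez("w2.npz",**c); b=cv2.resize(c["pixels"][:,:,::-1],(427,320))
o=np.zeros((600,600,3),np.uint8); o[:280]=a; o[280:,:427]=b; cv2.imwrite("pics/m7.png",o)
E
```

```text
ft_force: [-2.4, -4.8, -1.5]
width: 0.0529
green 33 [380.91 255.73] stand xy mm [45.6 71. ]
orange 36 [391.   266.19] stand xy mm [21.  53.8]
t 9.575 q6 92.99579449750405 F [-2.7 -4.5 -1.6] M.ax 0.010514303195412213 w 0.05304415720817131 tcp off mm [-1.4 -2.3  3.1]
time_s: 10.32
eef_pos: [0.507, -0.4341, 0.1109]
ee_rot: [[0.595, -0.686, 0.418], [-0.773, -0.631, 0.064], [0.219, -0.361, -0.906]]
ft_force: [0.7, 0.2, -0.0]
width: 0.0865
green 32 [380.88 255.56] stand xy mm [46. 71.]
orange 36 [391.   266.19] stand xy mm [21.  53.8]
t 10.375 q6 93.06785323074166 F [0.3 0.1 0.1] M.ax 0.022449264936695145 w 0.0869721549460117 tcp off mm [-1.7 -0.4  2.9]
time_s: 11.25
eef_pos: [0.4504, -0.4434, 0.2355]
ee_rot: [[0.594, -0.686, 0.42], [-0.773, -0.632, 0.062], [0.223, -0.362, -0.905]]
ft_force: [0.3, -0.4, -1.2]
width: 0.0869
green 32 [380.88 255.56] stand xy mm [46. 71.]
orange 36 [391.   266.19] stand xy mm [21.  53.8]
t 11.3 q6 90.14582892139263 F [ 0.1  0.6 -1.3] M.ax 0.005825314392418901 w 0.08720433869893013 tcp off mm [-58.3  -9.1 125.9]
```

View pics/m7.png

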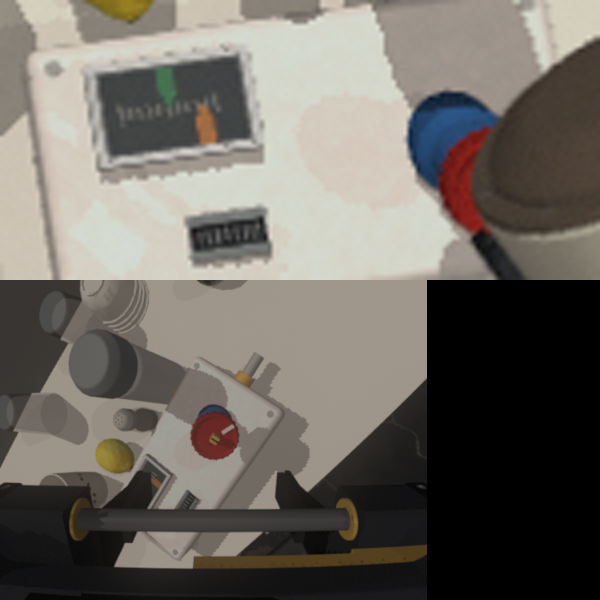

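Opened: the flag moved 25.1 mm from its start (25 mm is half a turn). The montage shows green left of orange, and the housing clear around the thumbwheel. The orange marker needs about 17.2 mm more to the left, which is about 25 mm of rim. I'll do this in two drags with closed fingers, jaws along the stand's x to keep the gripper body off the handwheel.

```bash
cat >> h.py <<'E'
ys=Rs[:,1]; RT=np.stack([-ys,np.cross([0,0,-1],-ys),[0,0,-1]],1)
E
python3 - <<'E'
from h import *; from plant import arm
s=arm.observe(); print(s["qpos"]);
print("turn then shift"); to(s,s["eef_pos"],RT)
s2=dict(s,ee_rot=RT); to(s2,tc-.008*ys+[0,0,.017+.03])
E
```

```text
[-39.38894349  17.79847225  -2.3598584  -22.68942087 -54.79038598
  90.14539646]
turn then shift
shift [0. 0. 0.]
turn [-2.44 -0.68  3.06]
shift [-3.86 -1.76  4.23]
```

```bash
python3 -m crank '[0,0,0,0,-0.61,-0.17,0.765, 0,0,0,0,-0.61,-0.17,0.765, 0,0,0,0,-0.61,-0.17,0.765, 0,0,0,0,-0.61,-0.17,0.765, 0,-0.8,-0.36,0,0,0,0, 0,-0.8,-0.36,0,0,0,0, 0,-0.8,-0.36,0,0,0,0, 0,-0.8,-0.36,0,0,0,0, 0,-0.66,-0.32,0,0,0,0, 0,0,0,0,0,0,0]' 20
cat > st.py <<'E'
import sys; from h import *; from plant import arm
s=arm.observe(); print("t",s["time_s"],"q",np.round(s["qpos"],1),"F",np.round(s["ft_force"],2),"tip-crown (stand, mm)",np.round(1e3*(Rs.T@(s["eef_pos"]+.017*s["ee_rot"][:,2]-tc)),1),"w",s["width"])
to(s,tc+np.array(eval(sys.argv[1]))@Rs.T/1e3+[0,0,.017],RT)
E
python3 st.py 0,-8,20
```

```text
time_s: 12.6
eef_pos: [0.4851, -0.3187, 0.232]
ee_rot: [[0.158, -0.988, -0.002], [-0.988, -0.158, -0.0], [-0.0, 0.002, -1.0]]
ft_force: [0.9, -0.2, -1.7]
width: 0.0017
t 12.6 q [-17.3  18.1  -6.6   0.1 -65.4  26.3] F [ 0.95 -0.19 -1.69] tip-crown (stand, mm) [  0.6  -6.9 156. ] w 0.0016845706116363933
shift [0.04 0.01 4.53]
turn [0.01 0.   0.02]
```

```bash
python3 -m crank '[0,0.04,0,0.84,0,0,0, 0,0,0,0.84,0,0,0, 0,0,0,0.84,0,0,0, 0,0,0,0.84,0,0,0, 0,0,0,0.84,0,0,0, 0,0,0,0.84,0,0,0, 0,0,0,0,0,0,0, 0,0,0,0,0,0,0]'|head -1; python3 st.py 0,-8,1; python3 look.py s0
python3 - <<'E'
import numpy as np,cv2
from plant import arm
a=np.load("s0.npz")["pixels"][235:315,340:460,::-1]; a=cv2.resize(a,(480,320),interpolation=cv2.INTER_CUBIC)
c=arm.capture("wrist"); np.savez("w3.npz",**c); b=cv2.resize(c["pixels"][200:,:,::-1],(640,280))
o=np.zeros((600,640,3),np.uint8); o[:320,:480]=a; o[320:]=b; cv2.imwrite("pics/m8.png",o)
E
```

```text
time_s: 13.6
t 13.6 q [-17.6  26.9 -17.    0.1 -46.   26.4] F [ 0.31 -0.04  0.14] tip-crown (stand, mm) [  0.4 -10.4   6.4] w 0.0004297212547053793
shift [-0.08  0.01  0.18]
turn [-0.   -0.01  0.01]
t 13.65 q6 26.43930575159765 F [ 0.5  0.3 -0.4] M.ax -0.082998029186852 w 0.0007030190273582705 tcp off mm [-23.  111.5 -25.1]
```

View pics/m8.png

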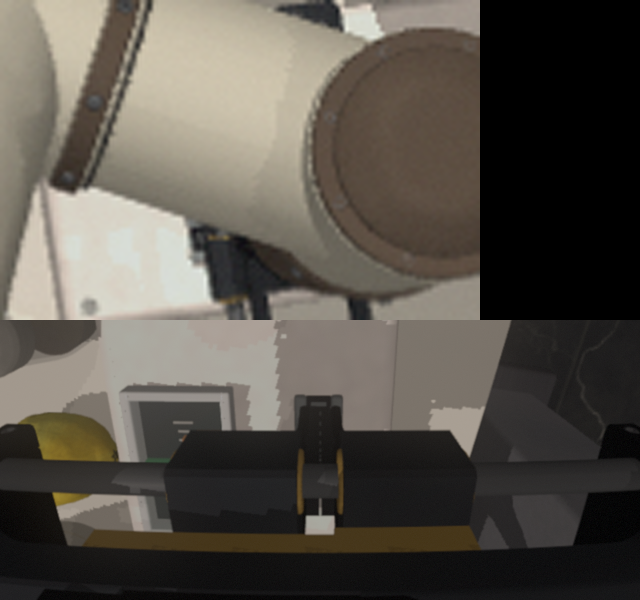

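Wrist part of the picture (lower half): closed fingertips sit centred on the thumbwheel (about x 320). The top camera's view of the window is blocked by the forearm, so I'll have to lift off to check. Feeling for the crown next.

```bash
python3 -m crank '[0,-0.1,0,0.1,0,0,0, 0,0,0,0.06,0,0,0, 0,0,0,0,0,0,0,0,0,0,0,0,0,0]'|head -1; python3 st.py 0,-8,0
for i in 1 ; do python3 -m crank '[0,0,0,0.03,0,0,0, 0,0,0,0,0,0,0]'|head -1; python3 st.py 0,-8,0|head -1;python3 -m crank '[0,0,0,0.03,0,0,0, 0,0,0,0,0,0,0]'|head -1; python3 st.py 0,-8,0|head -1;python3 -m crank '[0,0,0,0.03,0,0,0, 0,0,0,0,0,0,0]'|head -1; python3 st.py 0,-8,0|head -1; done
```

```text
time_s: 14.2
t 14.2 q [-17.3  27.1 -17.6   0.1 -45.2  26.2] F [ 0.1   0.5  -0.31] tip-crown (stand, mm) [ 0.1 -6.8  1.2] w 0.0004697892790577842
shift [0.04 0.   0.04]
turn [ 0.   -0.01  0.01]
time_s: 14.45
t 14.45 q [-17.3  27.2 -17.7   0.1 -45.1  26.2] F [-0.14 -0.39  1.37] tip-crown (stand, mm) [ 0.2 -6.8  0.4] w 0.0003481873776857112
time_s: 14.7
t 14.7 q [-17.3  27.2 -17.7   0.1 -45.1  26.2] F [-1.04  0.03  4.65] tip-crown (stand, mm) [ 0.2 -7.   0.1] w 0.0005241411265973311
time_s: 14.95
t 14.95 q [-17.3  27.2 -17.7   0.2 -45.   26.2] F [-1.79  0.07  8.59] tip-crown (stand, mm) [ 0.3 -7.2 -0.1] w 0.00039171179808304506
```

```bash
python3 -m crank '[0,-0.1,0,0,0,0,0, 0,-0.1,0,0,0,0,0, 0,-0.1,0,0,0,0,0, 0,-0.1,0,0,0,0,0, 0,-0.05,0,0,0,0,0, 0,0,0,0,0,0,0]'|head -1; python3 st.py 0,-8,0|head -1
python3 -m crank '[0,0,0,-0.5,0,0,0, 0,0,0,-1,0,0,0, 0,0,0,-1,0,0,0, 0,0,0,-1,0,0,0, 0,0,0,-1,0,0,0, 0,1,0,0,0,0,0, 0,1,0,0,0,0,0, 0,1,0,0,0,0,0, 0,1,0,0,0,0,0, 0,0,0,0,0,0,0]'|head -1; python3 look.py s1; python3 st.py 0,-8,10
```

```text
time_s: 15.7
t 15.7 q [-16.1  26.5 -19.    0.2 -44.3  24.9] F [-2.17 -0.11  7.03] tip-crown (stand, mm) [ 0.6  5.7 -0. ] w 0.00032722963008686046
time_s: 16.95
t 17.0 q6 34.97111626667117 F [-0.7  0.1 -0.4] M.ax -0.03545438752828567 w 0.0006826116529013766 tcp off mm [ -8.    9.6 101.2]
t 17.0 q [-26.1  26.2   2.7   0.  -66.4  35. ] F [-0.73  0.1  -0.44] tip-crown (stand, mm) [  -0.2 -113.4  133.2] w 0.0006826116529013766
shift [-3.52 -0.01  4.11]
turn [ 0. -0. -0.]
```

```bash
python3 -m crank '[0,1,0,0,0,0,0, 0,1,0,0,0,0,0, 0,1,0,0,0,0,0, 0,0,0,0,0,0,0]'|head -1; python3 look.py s2; python3 st.py 0,-8,10
python3 - <<'E'
import numpy as np,cv2
from plant import arm
a=np.load("s2.npz")["pixels"][225:325,340:460,::-1]; a=cv2.resize(a,(360,300),interpolation=cv2.INTER_CUBIC)
c=arm.capture("scene"); b=cv2.resize(c["pixels"][235:310,320:440,::-1],(480,300),interpolation=cv2.INTER_CUBIC)
o=np.zeros((600,480,3),np.uint8); o[:300,:360]=a; o[300:]=b; cv2.imwrite("pics/m9.png",o)
E
```

```text
time_s: 17.5
green 33 [380.91 255.73] stand xy mm [45.6 71. ]
orange 34 [386.82 266.53] stand xy mm [21.5 62.5]
t 17.55 q6 41.01360871783202 F [-0.6  1.5  0.3] M.ax -0.003415912409955846 w 0.00034580688394951703 tcp off mm [  6.1 -78.4 101.2]
t 17.55 q [-32.1  33.1  14.5   0.  -71.4  41. ] F [-0.6   1.48  0.34] tip-crown (stand, mm) [ 2.000e-01 -2.026e+02  1.332e+02] w 0.00034580688394951703
shift [-6.49 -0.    4.11]
turn [ 0. -0.  0.]
```

View pics/m9.png

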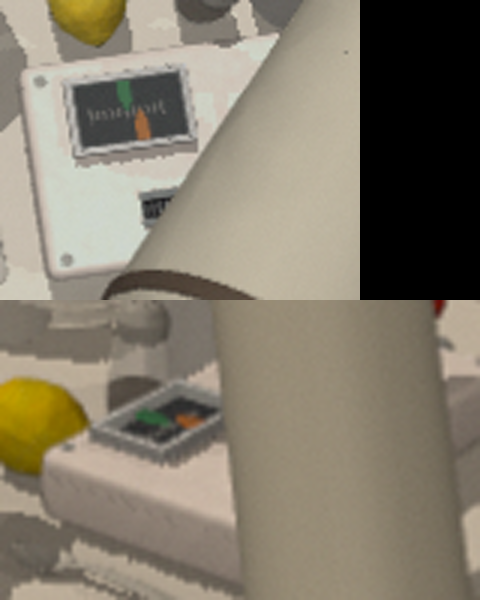

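Marker moved 8.7 mm with the 13 mm drag, as expected with no slip. It has 8.5 mm left, so one more drag of about 12.5 mm.

```bash
python3 -m crank '[0,-0.93,0,0,0,0,0, 0,-0.93,0,0,0,0,0, 0,-0.93,0,0,0,0,0, 0,-0.93,0,0,0,0,0, 0,-0.93,0,0,0,0,0, 0,-0.93,0,0,0,0,0, 0,-0.93,0,0,0,0,0, 0,0,0,0.8,0,0,0, 0,0,0,0.8,0,0,0, 0,0,0,0.8,0,0,0, 0,0,0,0.8,0,0,0, 0,0,0,0.8,0,0,0]'|head -1
python3 -m crank '[0,0,0,0,0,0,0, 0,0,0,0,0,0,0]'|head -1; python3 st.py 0,-7,1
```

```text
time_s: 19.1
time_s: 19.35
t 19.35 q [-17.4  26.2 -16.8   0.1 -46.9  26.3] F [0.81 0.39 0.  ] tip-crown (stand, mm) [ 0.8 -7.8 14.8] w 0.00025550085639407965
shift [-0.03  0.02  0.46]
turn [-0.01 -0.01  0.01]
```

```bash
python3 -m crank '[0,-0.03,0,0.2,0,0,0, 0,0,0,0.2,0,0,0, 0,0,0,0.1,0,0,0, 0,0,0,0.02,0,0,0, 0,0,0,0,0,0,0]'|head -1; python3 st.py 0,-7,-1.5
```

```text
time_s: 19.98
t 19.975 q [-17.4  27.3 -17.7   0.2 -45.   26.2] F [-4.16 -0.03  9.63] tip-crown (stand, mm) [ 0.2 -7.9 -0.2] w 0.00022191196392125392
shift [-0.03  0.01  0.04]
turn [-0.   -0.02  0.01]
```

```bash
python3 -m crank '[0,-0.1,0,0,0,0,0, 0,-0.1,0,0,0,0,0, 0,-0.1,0,0,0,0,0, 0,-0.1,0,0,0,0,0, 0,-0.04,0,0,0,0,0, 0,0,0,0,0,0,0]'|head -1; python3 st.py 0,-8,0|head -1
python3 -m crank '[0,0,0,-0.5,0,0,0, 0,0,0,-1,0,0,0, 0,0,0,-1,0,0,0, 0,0,0,-1,0,0,0, 0,0,0,-1,0,0,0, 0,1,0,0,0,0,0, 0,1,0,0,0,0,0, 0,1,0,0,0,0,0, 0,1,0,0,0,0,0, 0,1,0,0,0,0,0, 0,1,0,0,0,0,0, 0,1,0,0,0,0,0]'|head -1;python3 -m crank '[0,0.3,0,0,0,0,0, 0,0,0,0,0,0,0, 0,0,0,0,0,0,0]'|head -1; python3 look.py s3
python3 - <<'E'
import numpy as np,cv2
a=np.load("s3.npz")["pixels"][240:280,350:420,::-1]; cv2.imwrite("pics/m10.png",cv2.resize(a,None,fx=10,fy=10,interpolation=cv2.INTER_CUBIC))
E
```

```text
time_s: 20.72
t 20.725 q [-16.1  26.6 -18.9   0.2 -44.3  24.9] F [-3.   -1.06  8.37] tip-crown (stand, mm) [ 0.7  4.8 -0.1] w 0.0004460204740424866
time_s: 22.22
time_s: 22.6
green 32 [380.88 255.56] stand xy mm [46. 71.]
orange 38 [383.11 267.11] stand xy mm [21.5 70.3]
t 22.65 q6 41.60878420242794 F [ 0.4  0.6 -0.8] M.ax -0.04294470600656891 w 0.000518935985523153 tcp off mm [  7.9 -87.4 101.5]
```

View pics/m10.png

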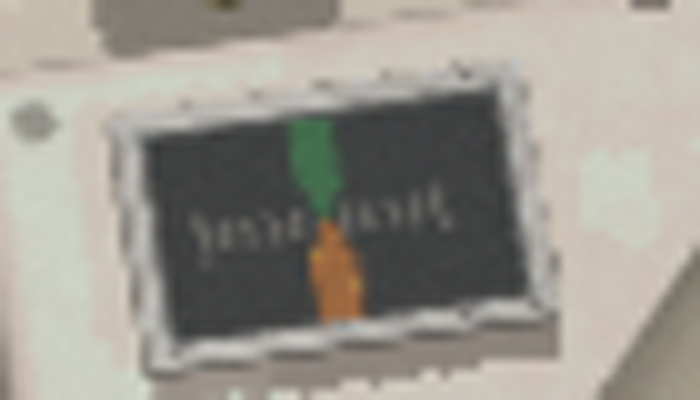

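The green and orange tips meet at about (325,217); the centroids differ by 0.7 mm. I'm opening the fingers clear of each other and handing in.

```bash
python3 -m crank '[30,0,0,0,0,0,0, 30,0,0,0,0,0,0, 30,0,0,0,0,0,0, 30,0,0,0,0,0,0]'; python3 look.py s4; python3 -c "
from plant import arm; print(arm.hand_in())"
```

```text
time_s: 23.15
eef_pos: [0.5165, -0.522, 0.209]
ee_rot: [[0.155, -0.988, -0.0], [-0.988, -0.155, -0.001], [0.001, 0.0, -1.0]]
ft_force: [-0.1, 0.4, 0.7]
width: 0.0278
green 32 [380.88 255.56] stand xy mm [46. 71.]
orange 37 [383.05 267.16] stand xy mm [21.4 70.5]
t 23.2 q6 41.61757634357134 F [-0.7  0.3 -0.2] M.ax 0.03526181379644964 w 0.02853528538994887 tcp off mm [  7.8 -88.4 101. ]
the job is handed in; nothing more can be done
None
```

I opened the valve by half a turn and set the orange marker to the green flag, then handed the job in at about 23 s of the 72 s allowed; no verdict was reported.

- **Valve:** I gripped the red handwheel and turned it anticlockwise in one grip, through the slack and then about half a turn of the stem. The flag moved 25.1 mm, about 3.14 rad. It stayed there after I let go and through the rest of the job.
- **Marker:** I rolled the thumbwheel with two fingertip drags of about 13 mm each, pressing with 7–10 N. The marker followed without slipping and needed no correction.
- **Last checks:** The green and orange tips looked in contact in the enlarged top picture, and their centres were 0.5 mm apart along the lane. The arm was clear of everything, with the force reading at noise level.
- **Not checked:** I did not measure the bystanders again at the end, but the arm kept away from them and I felt no unexpected contact.

No check failed or disagreed. The wheel centre from the first wrist picture was about 2 mm off my first estimate, and I corrected it before gripping.

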